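Clear the reel and pack the fly-tying kit tray

ROBOT

A 7-joint arm with a two-finger parallel gripper is mounted at the origin on the work surface. World frame = base frame: x ahead of the robot, y to its left, z up, the work surface at z = 0. Lengths are in m, angles in rad, forces in N, time in s.
With the tool pointing down it reaches from about 0.35 to 0.9 m from the base axis. Payload 19.9 kg.
Tool frame: the origin (TCP) lies at the very end of the fingers, on their centre line; the grasp point (between the pads) lies 19 mm behind it; z points along the fingers, y is the line along which they close (so a half turn about z gives the same grasp; the last joint's range is limited). The gripper opens to 85 mm and grips with 20 to 120 N. Pads are 22 mm wide; open, the fingers measure 114 mm over their backs; the gripper's body (76 mm by 85 mm) begins 54 mm behind the grasp point. The pads swing forward as they close: fully open they stand 13 mm farther back than shut.
Start: joints at [-1.222, 0.417, -0.01, 1.614, 0.005, 1.111, -0.053], TCP at [0.237, 0.578, 0.231] pointing down, gripper open.
Joint ranges: [-2.81, 2.81], [-0.39, 2.02], [-1.27, 1.25], [0.06, 2.57], [-1.19, 4.33], [0.19, 2], [-2.82, 2.82]. Speed limits (rad/s): [1.89, 1.89, 2.39, 2.39, 3.01, 3.01, 3.01].

INTERFACE

Orientations are given as a unit quaternion [x, y, z, w].
In Python, from plant import env gives the robot as it stands. The module is installed in compiled form; this text tells all that it offers.
- The arm moves only by the shell command python3 -m crank 'ROWS'. ROWS is JSON, a list of rows, each a list of 7 numbers: the finger opening in cm, from 0 to 8.54, then the shift along the tool's x, y, z in cm, then the turn, a rotation vector about the tool's x, y, z in rad. A call has 1 to 20 rows; each row is the pose to reach, as a shift and turn from the pose commanded when the call began, along the tool's axes at that moment; what a row does not reach only later rows make up. A row lasts 1/12 s, in which the tool goes at most 41.7 mm and 7.16 degrees, less where a joint would pass 70% of its speed; a pose out of reach is approached as far as the arm can. A call with a gripper value outside its range is refused whole. The fingers move at their own pace and stop on an object; the grip force is fixed at half the most. Time passes only in rows, so rows that repeat a pose let the fingers close. It gives the time, the measured TCP pose, the force, the opening and the grip force at its end, in the units of the state.
- env.get_obs(): the state, without advancing time (a new reading comes with each control period).
- env.capture(name): name is "scene" or "top" or "wrist"; returns a dict with "frame" (400x640x3 uint8, blue, green, red), "z_map" (400x640 float32, m along the optical axis (not along the pixel's ray), 0 where there is no reading), "fx", "fy", "cx", "cy" (pixels), "eye" and "orientation" of the camera in the world; the wrist camera has in their place "hand_eye" (4x4, takes a point from camera to tool coordinates, whose origin is the TCP and whose axes are the flange's). Camera axes: x right, y down, z forward; pixel columns grow to the right and rows downward; lengths in m; the calibration is good to about 2 mm. The wrist camera is an equidistant fisheye: a pixel r from the principal point sees the ray r / f radians off the axis. A picture is of the moment at which its call begins: read the wrist's pose just before it.
- env.hand_in(): hands the job in; it is judged then, once.
The state is a dict: "time_s": time; "q": joint angles; "joint_velocities": joint speeds; "tau": joint torques, N m; "ee_pos": TCP position; "eef_rot": TCP orientation; "wrist_force": force on the tool from outside, world axes, zero at the start; "ft_torque": the same for the moment, N m; "finger_gap": finger opening in m; "grasp_force": force on a finger pad.
Only numpy, scipy, OpenCV 4.12 (cv2) and the standard library are available. Lean on these libraries where they do the work, as an engineer would, in place of code of your own. Each camera call takes 0.05 s, during which the arm holds its last target. There are 200 camera calls.

TASK

Lift the fishing reel out of the small plywood tray and lay it flat, crank side up, on the cork pad. Then pack the metal fly tin, the lidded glass jar and the brass hair stacker into the tray so that all three stand upright, as they stand now, right down on its floor side by side. Leave everything else on the bench where it is.

Things in the scene. Friction and masses are not known exactly. Their poses are not given: they have to be found in the camera images.
- tray: open plywood tray, fixed to the bench: outside 114 mm (its x) by 111 mm (its y), 31 mm tall, walls and floor 6 mm thick, so inside 102 (x) by 99 (y) by 25 mm deep; origin under its centre, z up. All three items just fit beside one another: the tin along one wall, the two round things in the other half
- tray_floor (a point): centre of the tray's inner floor, 6 mm above the bench, axes as the tray's
- pad: square cork pad, fixed, 140 by 140 mm, 4 mm thick; origin under its centre, z up
- reel: fly-fishing reel lying flat in the tray: dark disc 66 mm across and 26 mm thick, with a plain round metal hub 24 mm across rising another 30 mm from its middle (total height 56 mm), and a small wooden crank knob 8 mm across, 6 mm tall on the disc's face 26.5 mm from the axis along its x; origin under its centre, z along the hub; about 170 g
- tin: rectangular metal fly tin, 96 (its x) by 46 (its y) by 46 mm tall, edges slightly rounded; origin under its centre, z up; about 160 g
- jar: round straight-sided glass jar, 46 mm across, 72 mm tall including its black lid (the upper 18 mm, same width); origin under its centre, z up; about 150 g
- stacker: brass hair stacker: round tube 32 mm across on a round foot 46 mm across and 14 mm high, 72 mm tall in all; origin under its centre, z up; about 200 g
- spool_a: bystander: small thread spool standing on end, 30 mm across, 30 mm tall; origin under its centre
- spool_b: bystander: small thread spool standing on end, 30 mm across, 30 mm tall; origin under its centre
- spool_c: bystander: squat thread spool standing on end, 38 mm across, 24 mm tall; origin under its centre
- glass: bystander: empty clear drinking glass, 60 mm across, 85 mm tall; origin under its centre
- driver: bystander: small screwdriver lying flat, 130 mm long along its x axis, handle to -x
- stopper: bystander: bottle cork standing on end, 22 mm across, 26 mm tall; origin under its centre
- tubs: bystander: stack of four round clear tubs, 72 mm across, 84 mm tall; origin under its centre
Mind the look-alikes: they are no part of the job. What is shaped like the tin but blue is not meant. Leave any blue or purple look-alike of the pad alone.

How it is judged:
By the outcome, as a careful person would: the job done as asked, in the order asked, and still so for the second after the job is handed in, with the robot touching nothing.
It also fails if it takes over 72 s, if anything falls off the work surface, if the arm or the gripper's body presses on something with over 40 N, if the wrist force passes 120 N, or if a joint passes its speed limit or range.

## Working session

There is one attempt and no reset: what is moved stays moved. The work goes in short steps, Python scripts to look and compute and a shell command to move; the robot and the scene stay as the last step left them, time stands still between calls to the robot, and variables do not carry over. Pictures are saved under pics/ and viewed, at most 10 in all, crops included, and the job is handed in when it is done.

```bash
mkdir -p pics; python3 - <<'E'
from plant import env
import cv2,numpy as np,pickle
o=env.get_obs();print({k:np.round(v,3) for k,v in o.items()})
for n in("scene","top"):
    c=env.capture(n);cv2.imwrite(f"pics/{n}0.png",c["frame"]);pickle.dump(c,open(f"{n}0.pkl","wb"))
    print(n,c["fx"],c["cx"],c["cy"],c["eye"],c["orientation"],(c["z_map"]>0).mean())
E
```

```text
{'time_s': np.float64(0.0), 'q': array([-1.222,  0.418, -0.01 ,  1.614,  0.005,  1.111, -0.053]), 'joint_velocities': array([-0.   , -0.002, -0.002, -0.001,  0.   , -0.001, -0.001]), 'tau': array([-1.0000e-03, -8.6444e+01,  6.7800e-01, -4.3491e+01,  1.9000e-02,
        7.0000e-03, -0.0000e+00]), 'ee_pos': array([0.237, 0.578, 0.231]), 'eef_rot': array([ 0.194,  0.981, -0.001, -0.   ]), 'wrist_force': array([ 0.287, -0.261,  0.308]), 'ft_torque': array([-0.012,  0.007,  0.032]), 'grasp_force': np.float64(0.0), 'finger_gap': np.float64(0.086)}
scene 430.81906227351766 320.5555229213113 201.19789335473706 [ 1.45432506 -0.02550812  0.71823068] [ 0.67307309  0.58724664 -0.30213382 -0.33291012] 0.99609765625
top 467.01216025205315 325.99324404457616 197.5922373895859 [0.24185132 0.06965813 1.42408086] [-0.69534276  0.71196299 -0.06879336  0.06981854] 0.99603515625
```

View pics/top0.png

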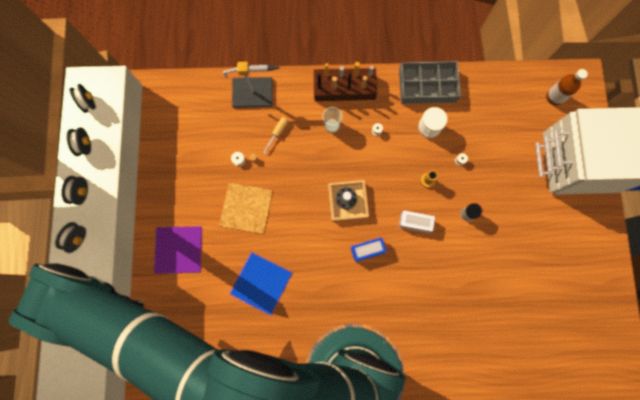

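View pics/scene0.png

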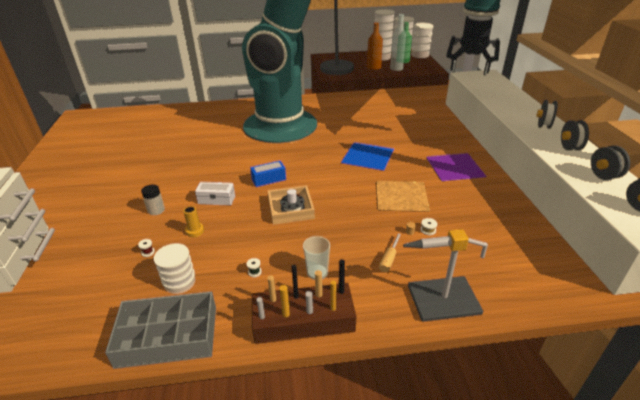

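The top view shows the tray with the reel at (349,201), cork pad (246,208), white/metal tin (417,221), jar (472,212), stacker (429,180), and blue tin decoy (369,249). The scene view agrees. Next come the helpers and a rough localisation.

```bash
cat > h.py <<'E'
from plant import env
import cv2,numpy as np,pickle,sys
from scipy.spatial.transform import Rotation as R
def ray(c,u,v):
    """pixels -> origin, unit-z-or-unit rays in world"""
    u,v=np.atleast_1d(np.float64(u)),np.atleast_1d(np.float64(v))
    a,b=(u-c["cx"])/c["fx"],(v-c["cy"])/c["fy"]
    if "hand_eye" in c:
        r=np.hypot(a,b)+1e-12; d=np.c_[np.sin(r)*a/r,np.sin(r)*b/r,np.cos(r)]
        T=np.eye(4);T[:3,:3]=R.from_quat(c["rot"]).as_matrix();T[:3,3]=c["pos"];T=T@c["hand_eye"]
        return T[:3,3],d@T[:3,:3].T
    return np.array(c["eye"]),np.c_[a,b,1+0*a]@R.from_quat(c["orientation"]).as_matrix().T
def onplane(c,u,v,z):
    o,d=ray(c,u,v);return o+d*((z-o[2])/d[:,2])[:,None]
def zpts(c,u,v):
    """points from the depth map"""
    o,d=ray(c,u,v);z=c["z_map"][np.int32(v),np.int32(u)]
    if "hand_eye" in c:
        f=np.hypot((u-c["cx"])/c["fx"],(v-c["cy"])/c["fy"]);z=z/np.cos(f)
    return o+d*np.reshape(z,(-1,1))
def cross(c1,p1,c2,p2):
    """midpoint of two rays and their gap"""
    o1,d1=ray(c1,*p1);o2,d2=ray(c2,*p2);d1,d2=d1[0],d2[0]
    s=np.linalg.lstsq(np.c_[d1,-d2],o2-o1,rcond=None)[0];a,b=o1+s[0]*d1,o2+s[1]*d2
    return (a+b)/2,np.linalg.norm(a-b)
def wrist(tag):
    o=env.get_obs();c=env.capture("wrist");c["pos"],c["rot"]=o["ee_pos"],o["eef_rot"]
    cv2.imwrite(f"pics/{tag}.png",c["frame"]);pickle.dump(c,open(tag+".pkl","wb"));return c
def load(t):return pickle.load(open(t+".pkl","rb"))
def go(x,y,z,yaw=None):
    """shift (cm, tool axes) and turn to stand pointing down at x,y,z with closing line at yaw (mod pi)"""
    o=env.get_obs();r=R.from_quat(o["eef_rot"]);M=r.as_matrix()
    cur=np.arctan2(M[1,1],M[0,1]);yaw=cur if yaw is None else cur+(yaw-cur+np.pi/2)%np.pi-np.pi/2
    Y=[np.cos(yaw),np.sin(yaw),0];Z=[0,0,-1];G=R.from_matrix(np.c_[np.cross(Y,Z),Y,Z])
    print("shift",np.round(M.T@(np.array([x,y,z])-o["ee_pos"])*100,2),"turn",np.round((r.inv()*G).as_rotvec(),3),"q7",o["q"][6].round(2),"yaw",round(cur,3),"t",o["time_s"].round(2))
E
python3 - <<'E'
from h import *
t,s=load("top0"),load("scene0")
for n,u,v,z in[("tray",349,201,.03),("hub",347,196,.06),("pad",246,208,.004),("tin",417,221,.046),("jar",472,212,.072),("stacker",429,178,.072),("blue",369,249,.04)]:
    print(n,onplane(t,u,v,z).round(3),zpts(t,u,v).round(3))
for n,a,b in[("hub",(347,196),(291,194)),("jar",(473,210),(151,189)),("stacker",(428,177),(191,209))]:
    print(n,cross(t,a,s,b))
go(.5,0,.3)
E
```

```text
tray [[ 0.507 -0.001  0.03 ]] [[ 0.506 -0.001  0.034]]
hub [[0.517 0.006 0.06 ]] [[0.516 0.006 0.064]]
pad [[0.497 0.316 0.004]] [[0.498 0.317 0.002]]
tin [[ 0.438 -0.201  0.046]] [[ 0.439 -0.201  0.043]]
jar [[ 0.457 -0.358  0.072]] [[ 0.457 -0.358  0.073]]
stacker [[ 0.563 -0.239  0.072]] [[ 0.564 -0.24   0.067]]
blue [[ 0.359 -0.055  0.04 ]] [[ 0.359 -0.055  0.046]]
hub (array([0.5181914 , 0.00526898, 0.05163258]), np.float64(0.0002265099367965408))
jar (array([ 0.46387428, -0.36276586,  0.06890012]), np.float64(0.00015370117966449754))
stacker (array([ 0.5677915 , -0.24253234,  0.06692899]), np.float64(0.009713852039170238))Traceback (most recent call last):
  File "<stdin>", line 7, in <module>
  File "h.py", line 35, in go
    print("shift",np.round(M.T@(np.array([x,y,z])-o["ee_pos"])*100,2),"turn",np.round((r.inv()*G).as_rotvec(),3),"q7",o["q"][6].round(2),"yaw",round(cur,3),"t",o["time_s"].round(2))
                                                                                                                                                                ^^^^^^^^^^^^^^^^^
AttributeError: 'float' object has no attribute 'round'
```

```bash
sed -i 's/o\["time_s"\].round(2)/round(float(o["time_s"]),2)/; s/o\["q"\]\[6\].round(2)/np.round(o["q"][6],2)/' h.py; python3 - <<'E'
from h import *
go(.5,.28,.28,np.pi/2)
go(.50,0.02,.28,np.pi/2)
print(R.from_quat(env.get_obs()["eef_rot"]).as_matrix().round(2))
E
```

```text
shift [-35.61 -17.57  -4.91] turn [-0.001 -0.    -0.39 ] q7 -0.05 yaw 1.181 t 0.1
shift [-45.49 -41.62  -4.88] turn [-0.001 -0.    -0.39 ] q7 -0.05 yaw 1.181 t 0.1
[[-0.92  0.38 -0.  ]
 [ 0.38  0.92 -0.  ]
 [-0.   -0.   -1.  ]]
```

```bash
python3 -m crank '[[8.5,-35.6,-17.6,-4.9,0,0,-0.39],[8.5,-35.6,-17.6,-4.9,0,0,-0.39],[8.5,-35.6,-17.6,-4.9,0,0,-0.39],[8.5,-35.6,-17.6,-4.9,0,0,-0.39],[8.5,-35.6,-17.6,-4.9,0,0,-0.39],[8.5,-35.6,-17.6,-4.9,0,0,-0.39],[8.5,-35.6,-17.6,-4.9,0,0,-0.39],[8.5,-35.6,-17.6,-4.9,0,0,-0.39],[8.5,-35.6,-17.6,-4.9,0,0,-0.39],[8.5,-35.6,-17.6,-4.9,0,0,-0.39],[8.5,-35.6,-17.6,-4.9,0,0,-0.39],[8.5,-35.6,-17.6,-4.9,0,0,-0.39],[8.5,-35.6,-17.6,-4.9,0,0,-0.39]]' && python3 - <<'E'
from h import *
c=wrist("w1");print(c["fx"],c["cx"],c["cy"],c["hand_eye"].round(3))
go(.5,.02,.28,np.pi/2)
E
```

```text
time_s: 1.18
ee_pos: [0.4995, 0.2804, 0.28]
eef_rot: [-0.0, 1.0, -0.0, -0.0]
wrist_force: [-1.4, 0.4, 0.1]
finger_gap: 0.0849
grasp_force: 0.0
309.70691628693146 315.915588841916 202.44852913786113 [[-0.001 -0.963 -0.27   0.068]
 [ 1.    -0.    -0.001 -0.   ]
 [ 0.001 -0.27   0.963 -0.142]
 [ 0.     0.     0.     1.   ]]
shift [ -0.05 -26.09  -0.  ] turn [-0.    -0.001  0.001] q7 1.03 yaw 1.572 t 1.23
```

View pics/w1.png

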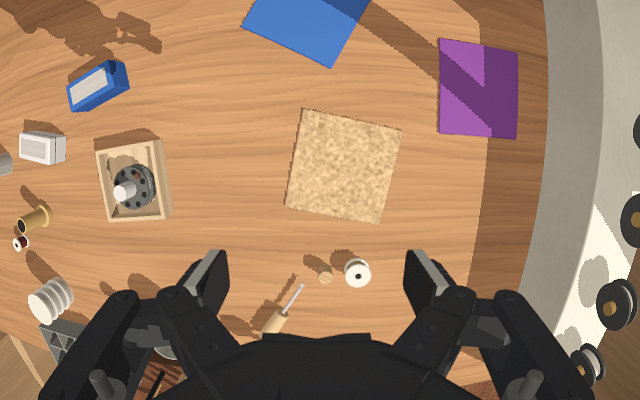

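The wrist view shows the pad with corners at (302,108),(401,130),(379,224),(284,206), and the tray at left, around (135,180). Next I go over the tray, then between the items.

```bash
python3 -m crank '[[8.5,0,-26,0,0,0,0],[8.5,0,-26,0,0,0,0],[8.5,0,-26,0,0,0,0],[8.5,0,-26,0,0,0,0],[8.5,0,-26,0,0,0,0],[8.5,0,-26,0,0,0,0],[8.5,0,-26,0,0,0,0],[8.5,0,-26,0,0,0,0],[8.5,0,-26,0,0,0,0],[8.5,0,-26,0,0,0,0]]' && python3 -c "
from h import *
wrist('w2')" && python3 -m crank '[[8.5,4,-24,0,0,0,0],[8.5,4,-24,0,0,0,0],[8.5,4,-24,0,0,0,0],[8.5,4,-24,0,0,0,0],[8.5,4,-24,0,0,0,0],[8.5,4,-24,0,0,0,0],[8.5,4,-24,0,0,0,0],[8.5,4,-24,0,0,0,0],[8.5,4,-24,0,0,0,0]]' && python3 -c "
from h import *
wrist('w3')
cv2.imwrite('pics/w23.png',np.vstack([load('w2')['frame'][:300],load('w3')['frame'][:300]]))"
```

```text
time_s: 2.07
ee_pos: [0.4998, 0.0218, 0.2802]
eef_rot: [-0.001, 1.0, 0.0, -0.0]
wrist_force: [-0.2, 1.3, -0.6]
finger_gap: 0.0853
grasp_force: 0.0
time_s: 2.87
ee_pos: [0.4606, -0.2186, 0.2801]
eef_rot: [-0.001, 1.0, 0.0, -0.0]
wrist_force: [0.5, 0.6, 0.4]
finger_gap: 0.0849
grasp_force: 0.0
```

View pics/w23.png

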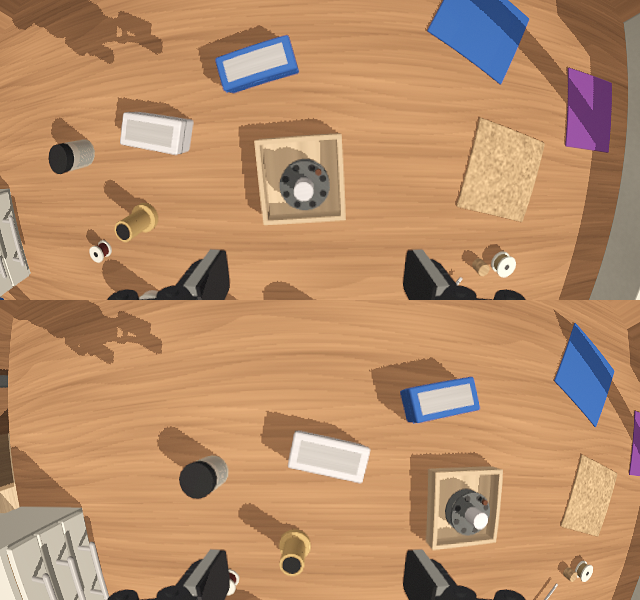

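w2: reel hub top at (303,191) and tray (300,180). w3: tin top at (330,457-300), jar lid (197,479-300), stacker top (291,565-300). I'll measure the top faces by depth and by crossing rays.

```bash
cat > m.py <<'E'
from h import *
V,U=np.mgrid[0:400,0:640]
def cloud(c):
    P=zpts(c,U.ravel(),V.ravel());ok=(c["z_map"].ravel()>0)
    return P,ok
def top(tag,xy,rad,lo,hi):
    c=load(tag);P,ok=cloud(c);m=ok&(np.hypot(P[:,0]-xy[0],P[:,1]-xy[1])<rad)&(P[:,2]>lo)&(P[:,2]<hi)
    M=m.reshape(400,640).astype(np.uint8);n,l,st,ce=cv2.connectedComponentsWithStats(M)
    if n<2:return None
    k=1+np.argmax(st[1:,4]);s=(l==k);cn=max(cv2.findContours(s.astype(np.uint8),0,1)[0],key=len)[:,0]
    z=np.median(P[s.ravel(),2]);Q=onplane(c,cn[:,0],cn[:,1],z)[:,:2]
    return z,Q,ce[k],P[s.ravel()]
E
python3 - <<'E'
from m import *
B={"hub":((.515,.005),.03,.048,.07),"jar":((.46,-.36),.04,.062,.085),"stacker":((.565,-.24),.035,.06,.085),"tin":((.44,-.2),.07,.038,.06),"tray":((.507,0),.1,.025,.037)}
for n,b in B.items():
    px=[]
    for t in("w1","w2","w3"):
        r=top(t,*b)
        if r is None:continue
        z,Q,ce,P=r;px.append((t,ce))
        Qf=(Q*1000).astype(np.float32)
        print(n,t,"z",z.round(4),"circ",*np.round(cv2.minEnclosingCircle(Qf),1) if 0 else [np.round(x,1) for x in cv2.minEnclosingCircle(Qf)],"rect",[np.round(x,1) for x in cv2.minAreaRect(Qf)],"px",ce.round(0))
    if len(px)>1:
        a,b2=px[-2:];print("   cross",[np.round(x,4) for x in cross(load(a[0]),a[1],load(b2[0]),b2[1])])
# pad by colour-independent depth: z 2..8mm fails; use colour
for t in("w1","w2"):
    c=load(t);P,ok=cloud(c);g=cv2.cvtColor(cv2.GaussianBlur(c["frame"],(5,5),0),cv2.COLOR_BGR2HSV)
    near=(np.hypot(P[:,0]-.5,P[:,1]-.316)<.12).reshape(400,640)
    print(t,"pad hsv",np.median(g[near&(np.hypot(P[:,0]-.5,P[:,1]-.316)<.03).reshape(400,640)],0),"bench hsv",np.median(g[near&(np.hypot(P[:,0]-.5,P[:,1]-.316)>.11).reshape(400,640)],0), "z pad/bench",[np.median(P[k,2]).round(4) for k in (np.hypot(P[:,0]-.5,P[:,1]-.316)<.03,(abs(np.hypot(P[:,0]-.5,P[:,1]-.316)-.115)<.005))])
    lab=cv2.cvtColor(cv2.GaussianBlur(c["frame"],(5,5),0),cv2.COLOR_BGR2LAB)
E
```

```text
hub w1 z 0.0614 circ [518.1  10.2] 16.9 rect [array([517.2,  10. ]), array([24.1, 32.9]), np.float64(16.5)] px [122. 192.]
hub w2 z 0.0615 circ [516.8   5.4] 12.7 rect [array([516.7,   6. ]), array([23.4, 22.9]), np.float64(0.0)] px [303. 190.]
hub w3 z 0.0608 circ [515.6   2.4] 15.7 rect [array([517.5,   1.7]), array([31. , 23.4]), np.float64(66.5)] px [478. 219.]
   cross [array([0.5188, 0.0054, 0.0546]), np.float64(0.0004)]
jar w2 z 0.0718 circ [ 462.6 -360.9] 28.2 rect [array([ 462.2, -360.9]), array([56.4, 45.3]), np.float64(87.5)] px [ 59. 158.]
jar w3 z 0.0717 circ [ 462.5 -364.9] 24.7 rect [array([ 462.6, -364.6]), array([44.6, 48.7]), np.float64(22.1)] px [197. 180.]
   cross [array([ 0.4632, -0.3664,  0.0661]), np.float64(0.0002)]
stacker w1 z 0.0716 circ [ 570.4 -242. ] 25.0 rect [array([ 570.4, -242. ]), array([32.2, 49.4]), np.float64(17.9)] px [ 23. 224.]
stacker w2 z 0.0718 circ [ 569.9 -245.8] 20.7 rect [array([ 569.7, -245.7]), array([30.4, 40.9]), np.float64(28.2)] px [125. 230.]
stacker w3 z 0.0717 circ [ 569.4 -250.6] 18.3 rect [array([ 569.6, -250.9]), array([30.
[... 523 characters left out ...]
043,  0.0355]), np.float64(0.0001)]
tray w1 z 0.0307 circ [511.9   2.8] 80.4 rect [array([512.1,   2.7]), array([115., 116.]), np.float64(3.9)] px [132. 183.]
tray w2 z 0.0306 circ [511.7   1.2] 78.8 rect [array([512.,   1.]), array([115.5, 112.3]), np.float64(3.6)] px [301. 180.]
tray w3 z 0.0301 circ [510.9  -0.7] 79.9 rect [array([ 5.124e+02, -3.000e-01]), array([116.6, 114.8]), np.float64(3.7)] px [464. 207.]
   cross [array([5.133e-01, 4.000e-04, 1.620e-02]), np.float64(0.001)]
w1 pad hsv [17.  7. 40.] bench hsv [ 14. 123. 211.] z pad/bench [np.float64(0.36), np.float64(-0.0003)]
w2 pad hsv [ 17. 100. 223.] bench hsv [ 14. 126. 203.] z pad/bench [np.float64(0.0034), np.float64(-0.0006)]
```

```bash
python3 - <<'E'
from m import *
a=onplane(load("w1"),[302,401,379,284],[108,130,224,206],.004);print("pad",a.mean(0).round(4),np.linalg.norm(np.diff(a,axis=0),axis=1).round(3),"yaw",np.degrees(np.arctan2(*(a[2]-a[1])[1::-1])).round(1))
for n,b in {"hub":((.515,.005),.03,.0598,.07),"tray":((.512,0),.1,.0292,.0325)}.items():
  for t in("w2","w3"):
    P=top(t,*b)[3];Q=(P[:,:2]*1000).astype(np.float32)
    print(n,t,[np.round(x,1) for x in cv2.minEnclosingCircle(Q)],[np.round(x,1) for x in cv2.minAreaRect(Q)],P[:,2].std().round(4))
for n,b in {"jar":((.46,-.36),.04,.070,.085),"stacker":((.57,-.25),.035,.070,.085),"tin":((.44,-.2),.07,.0445,.06)}.items():
    P=top("w3",*b)[3];Q=(P[:,:2]*1000).astype(np.float32)
    print(n,[np.round(x,1) for x in cv2.minEnclosingCircle(Q)],[np.round(x,1) for x in cv2.minAreaRect(Q)])
c=load("w2");hsv=cv2.cvtColor(c["frame"],cv2.COLOR_BGR2HSV)
roi=np.zeros((400,640),bool);cv2.circle(m0:=np.zeros((400,640),np.uint8),(304,185),22,1,-1)
m=(m0>0)&(hsv[...,1]>110)&(hsv[...,2]>60)
v,u=np.nonzero(m);print("knob px",len(u),u.mean(),v.mean(),u.std(),v.std());print("knob",onplane(c,u.mean(),v.mean(),.037))
# finger tips in tool coords
P,ok=cloud(c);T=R.from_quat(c["rot"]).inv().apply(P-c["pos"]);k=ok&(abs(T[:,1])<.06)&(abs(T[:,0])<.02)&(T[:,2]<.05)
f=T[k];print("tip z open",np.percentile(f[:,2],[50,95,99,100]).round(4),"y range",f[f[:,2]>f[:,2].max()-.004].round(3)[::30])
cv2.imwrite("pics/reel.png",cv2.resize(c["frame"][120:240,240:360],None,fx=4,fy=4,interpolation=2))
E
```

```text
pad [0.4992 0.3156 0.004 ] [0.138 0.138 0.139] yaw -10.5
hub w2 [array([518.7,   5.3]), np.float64(12.0)] [array([517.8,   5.5]), array([21.8, 21.4]), np.float64(88.9)] 0.0008
hub w3 [array([518.6,   4.7]), np.float64(12.7)] [array([518.1,   4.5]), array([22.8, 23.5]), np.float64(26.6)] 0.0008
tray w2 [array([511.7,   1.2]), np.float64(78.9)] [array([512.1,   1. ]), array([115.3, 112.2]), np.float64(3.7)] 0.0007
tray w3 [array([5.12e+02, 3.00e-01]), np.float64(78.8)] [array([512.2,   0.7]), array([115.6, 113.2]), np.float64(4.1)] 0.0007
jar [array([ 462.7, -366. ]), np.float64(23.3)] [array([ 462.9, -366.1]), array([45. , 45.1]), np.float64(59.1)]
stacker [array([ 571.7, -250.8]), np.float64(16.5)] [array([ 572.1, -250.9]), array([30.5, 31.1]), np.float64(77.5)]
tin [array([ 441.4, -204.2]), np.float64(51.0)] [array([ 440.7, -204. ]), array([95.7, 45.5]), np.float64(78.0)]
knob px 26 318.0 171.5 1.3008872711759818 1.5504341823651058
knob [[0.49898789 0.02350367 0.037     ]]
tip z open [-0.0855 -0.0313 -0.0183 -0.0117] y range [[ 0.01  -0.05  -0.015]
 [ 0.005  0.042 -0.012]
 [ 0.001 -0.043 -0.014]
 [-0.003  0.042 -0.015]
 [-0.007 -0.043 -0.015]]
```

View pics/reel.png

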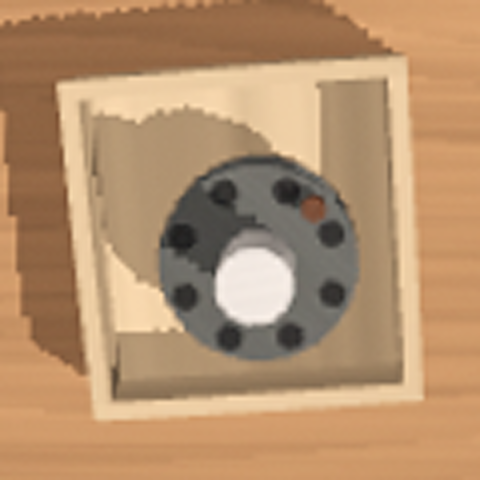

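The crop shows the hub in the tray with the wooden knob at (318,171) in w2, a heading of about 136° from the hub. So I grip with the closing line at about 46°.

```bash
python3 - <<'E'
from h import *
go(.518,.0053,.12,np.radians(46.5))
E
```

```text
shift [-5.8  22.34 16.02] turn [ 0.    -0.     0.762] q7 2.04 yaw 1.574 t 2.92
```

```bash
python3 -m crank '[[5,-5.8,22.3,10,0,0,0.762],[5,-5.8,22.3,10,0,0,0.762],[5,-5.8,22.3,10,0,0,0.762],[5,-5.8,22.3,10,0,0,0.762],[5,-5.8,22.3,10,0,0,0.762],[5,-5.8,22.3,10,0,0,0.762],[5,-5.8,22.3,16,0,0,0.762],[5,-5.8,22.3,16,0,0,0.762],[5,-5.8,22.3,16,0,0,0.762],[5,-5.8,22.3,16,0,0,0.762]]'; python3 - <<'E'
from h import *
go(.518,.0053,.038,np.radians(46.5))
E
```

```text
time_s: 3.75
ee_pos: [0.5173, 0.0041, 0.12]
eef_rot: [0.37, 0.929, -0.001, -0.001]
wrist_force: [0.3, -0.6, 0.1]
finger_gap: 0.0499
grasp_force: 0.0
shift [0.02 0.16 8.2 ] turn [-0.002 -0.002  0.001] q7 0.92 yaw 0.812 t 3.75
```

```bash
python3 -m crank '[[5,0,0.1,4,0,0,0],[5,0,0.1,7,0,0,0],[5,0,0.1,8.2,0,0,0],[5,0,0.1,8.2,0,0,0],[2,0,0.1,8.2,0,0,0],[2,0,0.1,8.2,0,0,0],[2,0,0.1,8.2,0,0,0],[2,0,0.1,8.2,0,0,0],[2,0,0.1,8.2,0,0,0],[2,0,0.1,8.2,0,0,0],[2,0,0.1,8.2,0,0,0]]'
```

```text
time_s: 4.67
ee_pos: [0.52, 0.0036, 0.0407]
eef_rot: [0.372, 0.928, 0.001, 0.001]
wrist_force: [-2.3, -1.3, 14.4]
finger_gap: 0.0223
grasp_force: 58.1
```

```bash
python3 -m crank '[[2,0,0,-3,0,0,0],[2,0,0,-6,0,0,0],[2,0,0,-9,0,0,0],[2,0,0,-9,0,0,0]]'; python3 - <<'E'
from h import *
go(.499,.316,.10,None)
E
```

```text
time_s: 5.0
ee_pos: [0.5216, 0.0036, 0.1348]
eef_rot: [0.372, 0.928, 0.002, 0.004]
wrist_force: [1.7, -0.4, -0.1]
finger_gap: 0.0219
grasp_force: 59.3
shift [23.22 21.02  3.5 ] turn [ 0.007  0.005 -0.   ] q7 0.91 yaw 0.809 t 5.0
```

```bash
python3 -m crank '[[2,6,5.4,0,0,0,0],[2,9,8.1,0,0,0,0],[2,12,10.8,0,0,0,0],[2,15,13.5,0,0,0,0],[2,18,16.2,0,0,0,0],[2,20.5,18.5,0,0,0,0],[2,22.5,20.3,1,0,0,0],[2,23.2,21,3,0,0,0],[2,23.2,21,3,0,0,0],[2,23.2,21,3,0,0,0]]'; python3 - <<'E'
from h import *
c=wrist("w4");go(.499,.316,.039,np.radians(46.5))
cv2.imwrite("pics/w4c.png",c["frame"][60:360,140:520])
E
```

```text
time_s: 5.83
ee_pos: [0.495, 0.3168, 0.0982]
eef_rot: [0.371, 0.929, -0.0, -0.0]
wrist_force: [0.2, -0.3, -0.5]
finger_gap: 0.0219
grasp_force: 59.4
shift [-0.19  0.24  5.99] turn [ 0.     0.001 -0.002] q7 0.35 yaw 0.809 t 5.88
```

View pics/w4c.png

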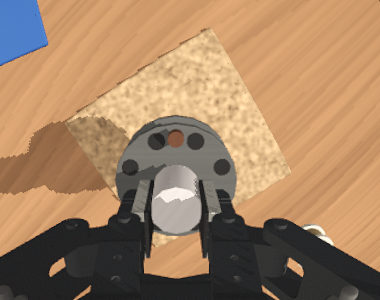

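The reel is held flat by its hub with the knob up, the pad beneath it. Lower and release.

```bash
python3 -m crank '[[2,-0.2,0.2,3,0,0,0],[2,-0.2,0.2,5,0,0,0],[2,-0.2,0.2,5.6,0,0,0],[2,-0.2,0.2,5.6,0,0,0],[2,-0.2,0.2,5.6,0,0,0]]'
```

```text
time_s: 6.3
ee_pos: [0.4994, 0.3154, 0.0436]
eef_rot: [0.372, 0.928, 0.0, 0.0]
wrist_force: [1.3, 0.0, -1.1]
finger_gap: 0.0222
grasp_force: 59.4
```

```bash
python3 -m crank '[[2,0,0,0.2,0,0,0],[2,0,0,0.4,0,0,0],[2,0,0,0.5,0,0,0],[2,0,0,0.5,0,0,0],[2,0,0,0.5,0,0,0]]'
```

```text
time_s: 6.72
ee_pos: [0.4991, 0.3162, 0.0388]
eef_rot: [0.372, 0.928, 0.001, 0.0]
wrist_force: [-3.9, -2.3, 15.0]
finger_gap: 0.0222
grasp_force: 61.6
```

```bash
python3 -m crank '[[2.6,0,0,-0.1,0,0,0],[3.5,0,0,-0.1,0,0,0],[4.5,0,0,-0.1,0,0,0],[4.5,0,0,-0.2,0,0,0],[4.5,0,0,-1.5,0,0,0],[4.5,0,0,-4,0,0,0],[4.5,0,0,-8,0,0,0],[4.5,0,0,-12,0,0,0],[4.5,0,0,-12,0,0,0]]'; python3 - <<'E'
from m import *
wrist("w5")
for b in(((.499,.316),.03,.055,.065),((.499,.316),.05,.024,.034)):
    r=top("w5",*b);Q=(r[3][:,:2]*1000).astype(np.float32);print(r[0],[np.round(x,1) for x in cv2.minEnclosingCircle(Q)])
# tin: closing line across its 46 mm width
a=np.radians(78-90+0);go(.4407,-.204,.13,np.radians(78)+np.pi/2);go(.4407,-.204,.13,0)
E
```

```text
time_s: 7.47
ee_pos: [0.5014, 0.3173, 0.1655]
eef_rot: [0.372, 0.928, 0.004, 0.003]
wrist_force: [0.9, 0.0, 1.2]
finger_gap: 0.0455
grasp_force: 0.0
0.05967556552002165 [array([496.9, 317.2]), np.float64(12.3)]
0.029875460782226748 [array([496.9, 317.2]), np.float64(33.3)]
shift [-31.64 -41.83   2.97] turn [ 0.007 -0.003  1.018] q7 0.33 yaw 0.809 t 7.52
shift [-31.64 -41.83   2.97] turn [ 0.007 -0.002  0.809] q7 0.33 yaw 0.809 t 7.52
```

The reel lies flat on the pad at (497,317) mm with its hub top at 60 mm. Next the tin.

```bash
python3 -m crank '[[7.5,-31.6,-41.8,0,0,0,1.018],[7.5,-31.6,-41.8,0,0,0,1.018],[7.5,-31.6,-41.8,0,0,0,1.018],[7.5,-31.6,-41.8,0,0,0,1.018],[7.5,-31.6,-41.8,0,0,0,1.018],[7.5,-31.6,-41.8,0,0,0,1.018],[7.5,-31.6,-41.8,0,0,0,1.018],[7.5,-31.6,-41.8,0,0,0,1.018],[7.5,-31.6,-41.8,0,0,0,1.018],[7.5,-31.6,-41.8,0,0,0,1.018],[7.5,-31.6,-41.8,0,0,0,1.018],[7.5,-31.6,-41.8,0,0,0,1.018],[7.5,-31.6,-41.8,0,0,0,1.018],[7.5,-31.6,-41.8,0,0,0,1.018],[7.5,-31.6,-41.8,0,0,0,1.018]]'; python3 - <<'E'
from m import *
wrist("w6")
r=top("w6",(.44,-.204),.07,.0445,.06);Q=(r[3][:,:2]*1000).astype(np.float32);c,s,a=cv2.minAreaRect(Q);print(c,s,a)
r=top("w6",(.512,.0),.1,.0292,.0325);Q=(r[3][:,:2]*1000).astype(np.float32);print(cv2.minAreaRect(Q))
go(c[0]/1e3,c[1]/1e3,.032,np.radians(a+90 if s[0]>s[1] else a))
E
```

```text
time_s: 8.77
ee_pos: [0.4381, -0.2059, 0.1574]
eef_rot: [0.778, 0.628, -0.0, -0.0]
wrist_force: [-0.2, 1.2, 0.5]
finger_gap: 0.0748
grasp_force: 0.0
(440.882080078125, -203.668701171875) (94.8624496459961, 45.70570755004883) 77.81684112548828
((513.1580810546875, -52.495758056640625), (26.85808753967285, 116.91675567626953), 81.58030700683594)
shift [ 0.14  0.23 12.53] turn [-0.    -0.     0.003] q7 0.43 yaw -0.21 t 8.82
```

```bash
python3 -m crank '[[7.5,0.1,0.2,4,0,0,0],[7.5,0.1,0.2,8,0,0,0],[7.5,0.1,0.2,11,0,0,0],[7.5,0.1,0.2,12.9,0,0,0],[7.5,0.1,0.2,12.9,0,0,0],[4,0.1,0.2,12.9,0,0,0],[4,0.1,0.2,12.9,0,0,0],[4,0.1,0.2,12.9,0,0,0],[4,0.1,0.2,12.9,0,0,0],[4,0.1,0.2,12.9,0,0,0],[4,0.1,0.2,12.9,0,0,0]]'; python3 -c "
from h import *
print(np.round(env.get_obs()['wrist_force'],1))"
```

```text
time_s: 9.73
ee_pos: [0.4419, -0.2039, 0.0301]
eef_rot: [0.777, 0.63, 0.001, 0.001]
wrist_force: [-2.4, 1.3, 9.2]
finger_gap: 0.0446
grasp_force: 60.5
[-2.4  1.3  9.2]
```

```bash
python3 -m crank '[[4,0,0,-3,0,0,0],[4,0,0,-6,0,0,0],[4,0,0,-9,0,0,0],[4,0,0,-9,0,0,0]]'; python3 - <<'E'
from h import *
go(.5106,.0254,.095,np.radians(93.8))
E
```

```text
time_s: 10.07
ee_pos: [0.4432, -0.2049, 0.124]
eef_rot: [0.777, 0.629, 0.003, 0.003]
wrist_force: [1.9, -0.7, -1.1]
finger_gap: 0.0443
grasp_force: 63.5
shift [23.93  1.79  2.93] turn [ 0.006 -0.005  1.295] q7 0.49 yaw -0.209 t 10.07
```

```bash
python3 -m crank '[[4,3,0.2,0,0,0,0.12],[4,6,0.4,0,0,0,0.24],[4,9,0.6,0,0,0,0.36],[4,12,0.9,0,0,0,0.48],[4,15,1.1,0,0,0,0.6],[4,18,1.3,0,0,0,0.72],[4,20,1.5,0,0,0,0.84],[4,22,1.6,0,0,0,0.96],[4,23,1.7,0,0,0,1.08],[4,23.9,1.8,0,0,0,1.2],[4,23.9,1.8,0,0,0,1.295],[4,23.9,1.8,0.5,0,0,1.295],[4,23.9,1.8,0.5,0,0,1.295]]'; python3 - <<'E'
from m import *
c=wrist("w7")
go(.5106,.0254,.095,np.radians(93.8))
P,ok=cloud(c)
for n,b in {"tray":((.512,.0),.1,.0292,.0325),"tin":((.511,.026),.07,.126,.15),"tin2":((.511,.026),.07,.115,.15)}.items():
    r=top("w7",*b)
    if r: print(n,r[0].round(4),cv2.minAreaRect((r[3][:,:2]*1000).astype(np.float32)))
cv2.imwrite("pics/w7c.png",c["frame"])
E
```

```text
time_s: 11.15
ee_pos: [0.5078, 0.0264, 0.1132]
eef_rot: [0.999, 0.035, 0.0, -0.0]
wrist_force: [0.8, -0.8, -1.4]
finger_gap: 0.0445
grasp_force: 63.5
shift [0.28 0.09 1.84] turn [-0.     0.     0.004] q7 -1.07 yaw -1.5 t 11.2
tray 0.0308 ((512.0606079101562, 0.8303489685058594), (114.21501922607422, 111.65412902832031), 4.229442596435547)
tin 0.1291 ((511.9328918457031, 26.180505752563477), (89.81085205078125, 72.39530181884766), 4.185295104980469)
tin2 0.1291 ((511.96807861328125, 26.19301986694336), (89.89094543457031, 72.39669036865234), 3.940594434738159)
```

View pics/w7c.png

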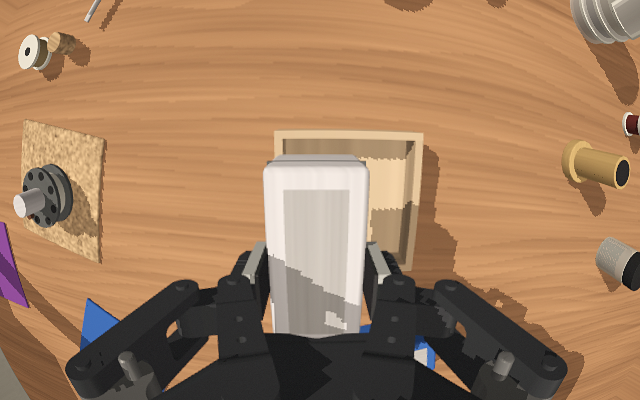

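The tin is in hand over the tray: its front edge is at row ~165, and the tray's rim corners are at (275,132) and (422,134). I'll check the tin's edges relative to the tray.

```bash
python3 - <<'E'
from m import *
c=load("w7");P,ok=cloud(c);o=c["pos"];a=np.radians(4.0)
t=np.array([.5121,.0009]);L=(P[:,:2]-t)@np.array([[np.cos(a),-np.sin(a)],[np.sin(a),np.cos(a)]])*1000
print("TCP local",((o[:2]-t)@np.array([[np.cos(a),-np.sin(a)],[np.sin(a),np.cos(a)]])*1000).round(1))
k=ok&(P[:,2]>.1265)&(P[:,2]<.1315)&(L[:,0]>15)&(L[:,0]<70)&(abs(L[:,1]-25)<35)
print("far edge",np.percentile(L[k,0],[99,99.9]).round(1))
xs=[];
for x in range(16,42,3):
    s=L[k&(abs(L[:,0]-x)<1.5)];xs.append((x,s[:,1].min(),s[:,1].max()))
xs=np.array(xs);print(xs.round(1));print("slopes deg",np.degrees([np.polyfit(xs[:,0],xs[:,i],1)[0] for i in(1,2)]).round(2))
k=ok&(P[:,2]>.029)&(P[:,2]<.033)&(abs(L[:,0])<65)&(abs(L[:,1])<65)
print("tray local x,y range",L[k].min(0).round(1),L[k].max(0).round(1))
d=np.array([0,25.0]);w=t+np.array([-np.sin(a),np.cos(a)])*.0245
go(w[0],w[1],.05,a+np.pi/2)
E
```

```text
TCP local [-2.5 25.8]
far edge [45.7 46.4]
[[16.   2.7 48.1]
 [19.   2.4 48. ]
 [22.   2.5 47.7]
 [25.   2.3 48. ]
 [28.   2.3 47.9]
 [31.   2.5 47.8]
 [34.   2.6 47.7]
 [37.   2.4 48. ]
 [40.   2.3 47.8]]
slopes deg [-0.39 -0.41]
tray local x,y range [-56.9 -56. ] [57.1 55.9]
shift [0.25 0.09 6.34] turn [-0.     0.     0.001] q7 -1.07 yaw -1.5 t 11.2
```

```bash
python3 -m crank '[[4,0.16,0.06,2,0,0,-0.004],[4,0.16,0.06,4,0,0,-0.004],[4,0.16,0.06,4.6,0,0,-0.004],[4,0.16,0.06,4.6,0,0,-0.004],[4,0.16,0.06,4.6,0,0,-0.004]]'; python3 - <<'E'
from m import *
c=wrist("w8");P,ok=cloud(c);o=c["pos"];a=np.radians(4.0)
t=np.array([.5121,.0009]);M=np.array([[np.cos(a),-np.sin(a)],[np.sin(a),np.cos(a)]]);L=(P[:,:2]-t)@M*1000
print("TCP local",((o[:2]-t)@M*1000).round(1),o[2])
h=o[2]+.016
k=ok&(abs(P[:,2]-h)<.0025)&(L[:,0]>15)&(L[:,0]<70)&(abs(L[:,1]-25)<35)
print("far",np.percentile(L[k,0],[99,99.9]).round(1));k&=(L[:,0]<40)
print("y",np.percentile(L[k,1],[.5,99.5]).round(1))
k=ok&(P[:,2]>.029)&(P[:,2]<.033)&(abs(L[:,0])<65)&(abs(L[:,1])<65)
print("tray local x,y range",L[k].min(0).round(1),L[k].max(0).round(1))
E
```

```text
time_s: 11.62
ee_pos: [0.5098, 0.025, 0.068]
eef_rot: [0.999, 0.036, 0.0, 0.0]
wrist_force: [-0.7, -0.2, -1.1]
finger_gap: 0.0447
grasp_force: 63.3
TCP local [-0.6 24.2] 0.06797013041815554
far [47.6 48.2]
y [ 1.3 46. ]
tray local x,y range [-55.9 -56. ] [57.6 56. ]
```

```bash
python3 -m crank '[[4,0,-0.06,1,0,0,0],[4,0,-0.06,2,0,0,0],[4,0,-0.06,2.8,0,0,0],[4,0,-0.06,3.2,0,0,0],[4,0,-0.06,3.2,0,0,0],[4,0,-0.06,3.2,0,0,0]]'
```

```text
time_s: 12.17
ee_pos: [0.5101, 0.0263, 0.0351]
eef_rot: [0.999, 0.036, 0.0, -0.0]
wrist_force: [0.6, 2.7, 2.5]
finger_gap: 0.0446
grasp_force: 66.7
```

```bash
python3 -m crank '[[5.2,0,0,0,0,0,0],[5.8,0,0,0,0,0,0],[6,0,0,0,0,0,0],[6,0,0,-0.5,0,0,0],[6,0,0,-4,0,0,0],[6,0,0,-8,0,0,0],[6,0,0,-12,0,0,0],[6,0,0,-15,0,0,0],[6,0,0,-15,0,0,0]]'; cat > chk.py <<'E'
from m import *
def loc(tag):
    c=wrist(tag);P,ok=cloud(c);a=np.radians(4.0);t=np.array([.5121,.0009]);M=np.array([[np.cos(a),-np.sin(a)],[np.sin(a),np.cos(a)]])
    L=np.c_[(P[:,:2]-t)@M,P[:,2]]*1000
    inn=ok&(abs(L[:,0])<60)&(abs(L[:,1])<60)
    return c,L,inn
E
python3 - <<'E'
from chk import *
c,L,i=loc("w9")
k=i&(L[:,2]>45)&(L[:,2]<60);print("tin z",np.percentile(L[k,2],[5,50,95]).round(1),cv2.minAreaRect(L[k,:2].astype(np.float32)))
go(.4629,-.3661,.16,None)
E
```

```text
time_s: 12.92
ee_pos: [0.5117, 0.0257, 0.1904]
eef_rot: [0.999, 0.035, 0.003, -0.001]
wrist_force: [-0.7, 0.8, 0.7]
finger_gap: 0.0599
grasp_force: 0.0
tin z [50.3 52.  53.3] ((-0.4965248107910156, 24.37195587158203), (46.42898178100586, 96.15801239013672), 89.65570831298828)
shift [-7.57 38.8   2.7 ] turn [-0.001 -0.004 -0.   ] q7 -1.17 yaw -1.5 t 12.97
```

```bash
python3 -m crank '[[7.5,-7.6,38.8,0,0,0,0],[7.5,-7.6,38.8,0,0,0,0],[7.5,-7.6,38.8,0,0,0,0],[7.5,-7.6,38.8,0,0,0,0],[7.5,-7.6,38.8,0,0,0,0],[7.5,-7.6,38.8,0,0,0,0],[7.5,-7.6,38.8,0,0,0,0],[7.5,-7.6,38.8,0,0,0,0],[7.5,-7.6,38.8,2,0,0,0],[7.5,-7.6,38.8,4,0,0,0],[7.5,-7.6,38.8,4,0,0,0],[7.5,-7.6,38.8,4,0,0,0]]'; python3 - <<'E'
from m import *
wrist("w10")
r=top("w10",(.463,-.366),.04,.070,.085);print(r[0],cv2.minEnclosingCircle((r[3][:,:2]*1000).astype(np.float32)))
go(.463,-.3661,.049,None)
E
```

```text
time_s: 13.97
ee_pos: [0.4594, -0.3672, 0.1436]
eef_rot: [0.999, 0.034, -0.002, -0.001]
wrist_force: [-0.6, 0.9, 0.6]
finger_gap: 0.0747
grasp_force: 0.0
0.07178977746192335 ((463.73968505859375, -366.4144287109375), 23.17865753173828)
shift [0.25 0.01 9.56] turn [-0.001  0.002  0.   ] q7 -0.39 yaw -1.501 t 14.02
```

```bash
python3 -m crank '[[7.5,0.3,0,4,0,0,0],[7.5,0.3,0,8,0,0,0],[7.5,0.3,0,9.6,0,0,0],[7.5,0.3,0,9.6,0,0,0],[4,0.3,0,9.6,0,0,0],[4,0.3,0,9.6,0,0,0],[4,0.3,0,9.6,0,0,0],[4,0.3,0,9.6,0,0,0],[4,0.3,0,9.6,0,0,0],[4,0.3,0,9.6,0,0,0]]';python3 -m crank '[[4,0,0,-3,0,0,0],[4,0,0,-6,0,0,0],[4,0,0,-9,0,0,0],[4,0,0,-9,0,0,0]]'; python3 - <<'E'
from h import *
a=np.radians(4.0);t=np.array([.5121,.0009]);M=np.array([[np.cos(a),-np.sin(a)],[np.sin(a),np.cos(a)]])
for l in((-.0245,-.025),(.0245,-.025)):
    w=t+M@np.array(l);print(w.round(4));go(w[0],w[1],.10,a+np.pi/2)
E
```

```text
time_s: 14.85
ee_pos: [0.4654, -0.3667, 0.0519]
eef_rot: [0.999, 0.036, 0.002, 0.001]
wrist_force: [-0.5, 2.9, 11.7]
finger_gap: 0.0443
grasp_force: 59.6
time_s: 15.18
ee_pos: [0.466, -0.3681, 0.146]
eef_rot: [0.999, 0.035, 0.003, 0.002]
wrist_force: [0.7, -0.0, -0.5]
finger_gap: 0.0438
grasp_force: 62.6
[ 0.4894 -0.0257]
shift [  4.71 -34.01   4.48] turn [ 0.005 -0.007  0.001] q7 -0.39 yaw -1.5 t 15.18
[ 0.5383 -0.0223]
shift [  9.61 -34.01   4.51] turn [ 0.005 -0.007  0.001] q7 -0.39 yaw -1.5 t 15.18
```

```bash
python3 -m crank '[[4,0.5,-3,0,0,0,0],[4,1,-7,0,0,0,0],[4,1.5,-11,0,0,0,0],[4,2,-15,0,0,0,0],[4,2.5,-19,0,0,0,0],[4,3,-23,0,0,0,0],[4,3.7,-27,0,0,0,0],[4,4.3,-30,0,0,0,0],[4,4.7,-32.5,0,0,0,0],[4,4.7,-34,1.5,0,0,0],[4,4.7,-34,2.5,0,0,0],[4,4.7,-34,2.5,0,0,0],[4,4.7,-34,2.5,0,0,0]]'; python3 - <<'E'
from chk import *
c,L,i=loc("w11");o=c["pos"];h=(o[2]+.020)*1000
k=i&(abs(L[:,2]-h)<2.5)&(L[:,0]>-10);print("h",h,"top pts",k.sum())
k=i&(abs(L[:,2]-h)<3);a=np.radians(4);
tl=(o[:2]-np.array([.5121,.0009]))@np.array([[np.cos(a),-np.sin(a)],[np.sin(a),np.cos(a)]])*1000
print("TCP local",tl.round(1),"lid front x",np.percentile(L[k&(abs(L[:,1]-tl[1])<5),0],[0.5,50,99.5]).round(1),"z",o[2])
k=i&(L[:,2]>48)&(L[:,2]<55)&(L[:,1]>0);print("tin",cv2.minAreaRect(L[k,:2].astype(np.float32)))
cv2.imwrite("pics/w11c.png",c["frame"])
E
```

```text
time_s: 16.27
ee_pos: [0.4871, -0.0245, 0.1148]
eef_rot: [0.999, 0.035, 0.0, 0.0]
wrist_force: [-0.4, 0.6, -1.6]
finger_gap: 0.0435
grasp_force: 62.6
h 134.82739799701642 top pts 546
TCP local [-26.7 -23.6] lid front x [-50.4 -24.8  -5.3] z 0.11482739799701644
tin ((-0.44219970703125, 24.576068878173828), (46.43986511230469, 95.81632995605469), 89.74748229980469)
```

View pics/w11c.png

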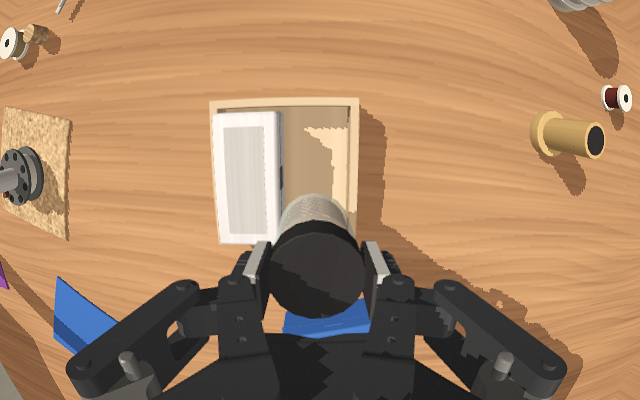

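The jar is held upright over the tray with the lid centred near (318,270). It needs about +3.3 mm in x and -1.4 mm in y.

```bash
python3 -m crank '[[4,0.33,0.14,1.5,0,0,0],[4,0.33,0.14,2.3,0,0,0],[4,0.33,0.14,2.3,0,0,0],[4,0.33,0.14,2.3,0,0,0]]'; cat > jar.py <<'E'
from chk import *
import sys
c,L,i=loc(sys.argv[1]);o=c["pos"];h=(o[2]+float(sys.argv[2]))*1000;a=np.radians(4)
tl=(o[:2]-np.array([.5121,.0009]))@np.array([[np.cos(a),-np.sin(a)],[np.sin(a),np.cos(a)]])*1000
k=i&(abs(L[:,2]-h)<3)&(abs(L[:,1]-tl[1])<5)&(abs(L[:,0]-tl[0])<40)
print("TCP local",tl.round(1),"top x",np.percentile(L[k,0],[0.5,50,99.5]).round(1),"z",o[2].round(4))
k=i&(L[:,2]>29)&(L[:,2]<33);print("tray",L[k].min(0)[:2].round(1),L[k].max(0)[:2].round(1))
E
python3 jar.py w12 .02
```

```text
time_s: 16.65
ee_pos: [0.4903, -0.0256, 0.0916]
eef_rot: [0.999, 0.035, -0.0, 0.0]
wrist_force: [-0.6, -0.3, -2.2]
finger_gap: 0.0442
grasp_force: 62.6
TCP local [-23.6 -25. ] top x [-47.3 -21.8  -2.1] z 0.0916
tray [-56.7 -55.4] [57.7 56.4]
```

```bash
python3 -m crank '[[4,0,0,1.2,0,0,0],[4,0,0,2.2,0,0,0],[4,0,0,3,0,0,0],[4,0,0,3.4,0,0,0],[4,0,0,3.4,0,0,0],[4,0,0,3.4,0,0,0]]'
```

```text
time_s: 17.2
ee_pos: [0.4903, -0.025, 0.0568]
eef_rot: [0.999, 0.035, -0.0, 0.0]
wrist_force: [0.9, 1.1, -2.1]
finger_gap: 0.0437
grasp_force: 65.8
```

```bash
python3 -m crank '[[4,0,0,0.1,0,0,0],[4,0,0,0.2,0,0,0],[4,0,0,0.2,0,0,0]]'
```

```text
time_s: 17.45
ee_pos: [0.4909, -0.0251, 0.0563]
eef_rot: [0.999, 0.035, 0.0, -0.001]
wrist_force: [-11.2, 1.6, 37.7]
finger_gap: 0.0443
grasp_force: 70.3
```

```bash
python3 -m crank '[[4.4,0,0,-0.15,0,0,0],[5,0,0,-0.15,0,0,0],[5.6,0,0,-0.15,0,0,0],[5.8,0,0,-0.5,0,0,0],[5.8,0,0,-4,0,0,0],[5.8,0,0,-8,0,0,0],[5.8,0,0,-12,0,0,0],[5.8,0,0,-12,0,0,0]]'; python3 - <<'E'
from chk import *
c,L,i=loc("w13")
k=i&(L[:,2]>75)&(L[:,2]<84);print("jar z",np.median(L[k,2]).round(1),cv2.minEnclosingCircle(L[k,:2].astype(np.float32)))
k=i&(L[:,2]>50)&(L[:,2]<55)&(L[:,1]>0);print("tin",cv2.minAreaRect(L[k,:2].astype(np.float32)))
go(.5717,-.2508,.16,None)
E
```

```text
time_s: 18.12
ee_pos: [0.4929, -0.0256, 0.1808]
eef_rot: [0.999, 0.035, 0.003, -0.0]
wrist_force: [0.3, 0.1, 0.8]
finger_gap: 0.0577
grasp_force: 0.0
jar z 77.8 ((-27.10969352722168, -24.871082305908203), 23.202177047729492)
tin ((-0.8762741088867188, 24.471277236938477), (45.91373062133789, 95.00911712646484), 89.8421401977539)
shift [ 6.32 23.13  1.82] turn [-0.001 -0.005 -0.   ] q7 -1.06 yaw -1.499 t 18.17
```

```bash
python3 -m crank '[[6,6.3,23.1,0,0,0,0],[6,6.3,23.1,0,0,0,0],[6,6.3,23.1,0,0,0,0],[6,6.3,23.1,0,0,0,0],[6,6.3,23.1,0,0,0,0],[6,6.3,23.1,2,0,0,0],[6,6.3,23.1,4,0,0,0],[6,6.3,23.1,4,0,0,0],[6,6.3,23.1,4,0,0,0]]'; python3 - <<'E'
from m import *
wrist("w14")
r=top("w14",(.572,-.251),.035,.070,.085);c,q=cv2.minEnclosingCircle((r[3][:,:2]*1000).astype(np.float32));print(r[0],c,q)
go(c[0]/1e3,c[1]/1e3,.049,None)
E
```

```text
time_s: 18.92
ee_pos: [0.5688, -0.2508, 0.1341]
eef_rot: [0.999, 0.035, -0.001, -0.0]
wrist_force: [0.2, -0.2, -0.5]
finger_gap: 0.0602
grasp_force: 0.0
0.07213653877316023 (573.1837768554688, -250.24844360351562) 16.241910934448242
shift [0.38 0.03 8.62] turn [-0.     0.001  0.   ] q7 -0.64 yaw -1.5 t 18.97
```

```bash
python3 -m crank '[[6,0.4,0,4,0,0,0],[6,0.4,0,7,0,0,0],[6,0.4,0,8.5,0,0,0],[6,0.4,0,8.5,0,0,0],[6,0.4,0,8.5,0,0,0],[2.8,0.4,0,8.5,0,0,0],[2.8,0.4,0,8.5,0,0,0],[2.8,0.4,0,8.5,0,0,0],[2.8,0.4,0,8.5,0,0,0],[2.8,0.4,0,8.5,0,0,0],[2.8,0.4,0,8.5,0,0,0]]';python3 -m crank '[[2.8,0,0,-3,0,0,0],[2.8,0,0,-6,0,0,0],[2.8,0,0,-9,0,0,0],[2.8,0,0,-10.5,0,0,0],[2.8,0,0,-10.5,0,0,0]]'; python3 - <<'E'
from h import *
a=np.radians(4.0);t=np.array([.5121,.0009]);M=np.array([[np.cos(a),-np.sin(a)],[np.sin(a),np.cos(a)]])
w=t+M@np.array((.0238,-.025));print(w.round(4));go(w[0],w[1],.14,a+np.pi/2)
E
```

```text
time_s: 19.88
ee_pos: [0.5747, -0.2506, 0.0523]
eef_rot: [0.999, 0.036, 0.001, 0.0]
wrist_force: [-1.8, 2.2, 14.0]
finger_gap: 0.0301
grasp_force: 58.3
time_s: 20.3
ee_pos: [0.575, -0.2513, 0.1592]
eef_rot: [0.999, 0.035, 0.003, 0.001]
wrist_force: [1.3, 0.1, -0.8]
finger_gap: 0.03
grasp_force: 60.2
[ 0.5376 -0.0224]
shift [ -2.13 -23.1    1.87] turn [ 0.002 -0.005  0.001] q7 -0.65 yaw -1.5 t 20.3
```

```bash
python3 -m crank '[[2.8,-0.2,-3,0,0,0,0],[2.8,-0.5,-6.5,0,0,0,0],[2.8,-0.8,-10,0,0,0,0],[2.8,-1.1,-13.5,0,0,0,0],[2.8,-1.4,-17,0,0,0,0],[2.8,-1.7,-20,0,0,0,0],[2.8,-2,-22,0,0,0,0],[2.8,-2.1,-23.1,1,0,0,0],[2.8,-2.1,-23.1,2,0,0,0],[2.8,-2.1,-23.1,2,0,0,0],[2.8,-2.1,-23.1,2,0,0,0]]'; python3 jar.py w15 .02
```

```text
time_s: 21.22
ee_pos: [0.536, -0.023, 0.1346]
eef_rot: [0.999, 0.035, -0.001, 0.001]
wrist_force: [0.3, 0.1, -1.2]
finger_gap: 0.0298
grasp_force: 60.2
TCP local [ 22.2 -25.6] top x [ 5.5 22.8 36.5] z 0.1346
tray [-57.2 -55.7] [57.9 56.3]
```

View pics/w15.png

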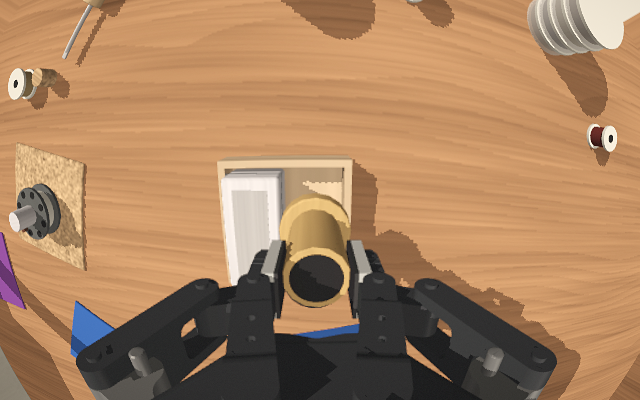

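The stacker is in hand above the free quarter with its top ring at (318,277). It needs +2.6 mm in x.

```bash
python3 -m crank '[[2.8,0.26,-0.05,0,0,0,0],[2.8,0.26,-0.05,2,0,0,0],[2.8,0.26,-0.05,4,0,0,0],[2.8,0.26,-0.05,4.5,0,0,0],[2.8,0.26,-0.05,4.5,0,0,0],[2.8,0.26,-0.05,4.5,0,0,0]]'; python3 jar.py w16 .02; python3 - <<'E'
from chk import *
c,L,i=loc("w17")
k=i&(abs(L[:,2]-51)<3)&(L[:,0]>0)&(L[:,1]<1);print("foot top?",k.sum(),L[k].min(0).round(1),L[k].max(0).round(1))
E
```

```text
time_s: 21.77
ee_pos: [0.5393, -0.0216, 0.091]
eef_rot: [0.999, 0.035, 0.0, 0.0]
wrist_force: [0.1, 1.0, -1.2]
finger_gap: 0.03
grasp_force: 60.2
TCP local [ 25.6 -24.4] top x [ 8.9 25.9 39.8] z 0.091
tray [-24.3 -55.6] [57.6 56.3]
foot top? 1294 [ 14.4 -47.1  48. ] [46.8 -1.6 54. ]
```

```bash
python3 -m crank '[[2.8,0,0.02,1.2,0,0,0],[2.8,0,0.02,2.2,0,0,0],[2.8,0,0.02,3,0,0,0],[2.8,0,0.02,3.3,0,0,0],[2.8,0,0.02,3.3,0,0,0],[2.8,0,0.02,3.4,0,0,0],[2.8,0,0.02,3.4,0,0,0]]'
```

```text
time_s: 22.45
ee_pos: [0.5399, -0.021, 0.0572]
eef_rot: [0.999, 0.035, 0.001, -0.001]
wrist_force: [-6.2, 5.0, 32.4]
finger_gap: 0.0298
grasp_force: 66.3
```

```bash
python3 -m crank '[[3.1,0,0,-0.1,0,0,0],[3.6,0,0,-0.1,0,0,0],[4.2,0,0,-0.1,0,0,0],[4.4,0,0,-0.5,0,0,0],[4.4,0,0,-4,0,0,0],[4.4,0,0,-8,0,0,0],[4.4,0,0,-12,0,0,0],[4.4,0,0,-16,0,0,0],[4.4,0,0,-16,0,0,0],[4.4,0,0,-16,0,0,0]]'; python3 - <<'E'
from chk import *
c,L,i=loc("w18")
for n,s in(("jar",L[:,0]<0),("stacker",L[:,0]>0)):
    k=i&(L[:,2]>74)&(L[:,2]<84)&s;print(n,"z",np.median(L[k,2]).round(1),cv2.minEnclosingCircle(L[k,:2].astype(np.float32)))
k=i&(L[:,2]>50)&(L[:,2]<55)&(L[:,1]>0);print("tin",np.median(L[k,2]),cv2.minAreaRect(L[k,:2].astype(np.float32)))
k=i&(L[:,2]>18)&(L[:,2]<22)&(L[:,0]>0)&(L[:,0]<49)&(abs(L[:,1]+25)<23.5);print("foot",k.sum(),L[k].min(0).round(1),L[k].max(0).round(1))
E
```

```text
time_s: 23.28
ee_pos: [0.5397, -0.0209, 0.218]
eef_rot: [0.999, 0.036, 0.002, -0.0]
wrist_force: [-0.5, 0.3, -0.4]
finger_gap: 0.0441
grasp_force: 0.0
jar z 77.9 ((-26.823307037353516, -24.777175903320312), 23.319904327392578)
stacker z 78.1 ((22.765663146972656, -22.70415687561035), 16.20613670349121)
tin 51.97439675929449 ((-0.47400665283203125, 24.453372955322266), (45.40305709838867, 96.36333465576172), 88.97026824951172)
foot 394 [ 10.4 -45.9  18. ] [44.9 -1.8 21.5]
```

View pics/w18.png

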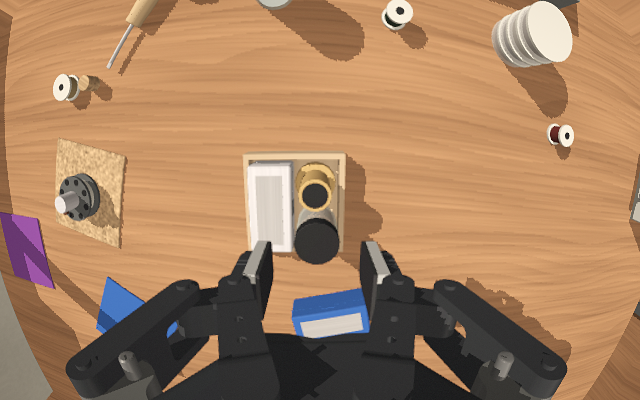

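The tin (268,208), stacker (316,190) and jar (317,240) stand upright on the tray floor. Their tops are at 52, 78 and 78 mm, each the item's height plus the 6 mm floor. The reel is flat on the pad at (78,197), and the bystanders are undisturbed, so I'm handing in.

```bash
python3 -c "
from plant import env
print(env.hand_in())"
```

```text
the job is handed in; nothing more can be done
None
```

The job is handed in at about 23 s: by my last camera check the reel lies flat, crank side up, on the cork pad, and the tin, jar and stacker stand upright side by side on the tray floor; the judge's result was not shown.

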